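# Zero the vacuum gauge, clamp the strip and start the bond test

### The arm

A 7-joint arm with a two-finger parallel gripper is mounted at the origin on the work surface. World frame = base frame: x ahead of the robot, y to its left, z up, the work surface at z = 0. Lengths are in mm, angles in rad, forces in N, time in s.
With the tool pointing down it reaches from about 425 to 825 mm from the base axis. Payload 3.6 kg.
Tool frame: the origin (TCP) lies on the centre line of the jaws, within the pads' length; the fingertips stand 14 mm ahead of it and the grasp point (between the pads) lies 5 mm behind it (ctrl.tcp_to_tips is the z of the fingertips in the tool frame, in mm); z points along the fingers, y is the direction in which the jaws open and shut (so a half turn about z gives the same grasp; the last joint's range is limited). The gripper opens to 85 mm and grips with 20 to 120 N. Pads are 22 mm wide; open, the fingers measure 114 mm over their backs; the gripper's body (76 mm by 85 mm) begins 54 mm behind the grasp point. The pads swing forward as they close: fully open they stand 13 mm farther back than shut.
Start: joints at [-1.345, 0.615, -0.013, 1.423, 0.008, 1.103, -0.04], TCP at [161.913, 629.481, 219.197] pointing down, gripper open.
Joint ranges: [-3.12, 3.12], [-0.3, 2.06], [-1.34, 1.32], [0.26, 2.42], [-1.36, 4.5], [0.01, 1.98], [-2.84, 2.84]. Speed limits (rad/s): [2.79, 2.79, 3.14, 3.14, 3.14, 3.14, 3.14].

### API

Orientations are given as a unit quaternion [x, y, z, w].
In Python, from workcell import readout, cams, sign_off, ctrl gives the robot as it stands.
- The arm moves only by the tool step_arm, never from a script. Its argument "targets" is a list of rows, each a list of 7 numbers: the finger opening in m, from 0 to 0.0854, then the shift along the tool's x, y, z in m, then the turn, a rotation vector about the tool's x, y, z in rad. A call has 1 to 5 rows; each row shifts and turns the commanded pose from where the row before left it, along the tool's axes as they then stand; what a row does not reach is not made up. A row lasts 1/8 s, in which the tool goes at most 62.5 mm and 10.7 degrees, less where a joint would pass 70% of its speed; a pose out of reach is approached as far as the arm can. A call is refused whole if a number of a shift passes 0.0625 or a number of a turn 0.188, either way. A call with a gripper value outside its range is refused whole. The fingers move at their own pace and stop on an object; "force" is the grip in N (left out, the last holds). Time passes only in rows, so rows that do not move let the fingers close. It gives the time, the measured TCP pose, the force and the opening at its end, in the units of the state.
- readout.state(): the state, without advancing time (a new reading comes with each control period).
- cams.grab_frame(name): name is "side" or "top" or "wrist"; returns a dict with "pixels" (384x512x3 uint8, blue, green, red), "fov_y" (degrees; the focal length in pixels is half the picture's height over the tangent of half this angle, whatever the lens; pixels are square), "cx", "cy" (the principal point, pixels), "dist_coeffs" ([k1, k2, p1, p2, k3] as OpenCV has them; the pictures are not rectified), "cam_to_world" (4x4, takes a point from camera to world coordinates). Camera axes: x right, y down, z forward; pixel columns grow to the right and rows downward; lengths in mm; the calibration is good to about 2 mm. A picture is of the moment at which its call begins. There is no depth.
- sign_off(): hands the job in, once; it reports no verdict.
The state is a dict: "time_s": time; "q": joint angles; "qd": joint speeds; "joint_efforts": joint torques, N m; "ee_pos": TCP position; "orientation": TCP orientation; "force": force on the tool from outside, world axes, zero at the start; "ft_torque": the same for the moment, N m; "width": finger opening in mm.
Only numpy, scipy, OpenCV 4.12 (cv2) and the standard library are available. Lean on these libraries where they do the work, as an engineer would, in place of code of your own. Each camera call takes 0.05 s, during which the arm holds its last target.

### The job

Start the bond test with light fingertip presses, in this order: zero the vacuum gauge with the left-hand of the three keys below its display (left as seen from the robot); then switch the vacuum on by pressing the raised far half of the rocker next to the chuck until it has tipped fully over; then press in the large flat round start button of the hand console and let it go. Press nothing harder than a fingertip would, work no other control, and neither pick up nor shift the gauge or any of the loose things on the bench.

Things in the scene. Friction and masses are not known exactly. Their poses are not given: they have to be found in the camera images.
- gauge: Vacuum gauge: loose white bench readout, 0.8 kg, 122 x 172 mm; its charcoal panel slopes up away from the robot by 8 degrees (35 to 52 mm high), a dark bar-graph display in the far half, a row of three equal grey keys in the near half. It stands left or right of the holder, the console opposite. Origin: centre of the underside; x from keys to display, y left along the row.
- zero_key_top (a point): Middle of the top face of the zero key: the left-hand (gauge +y) of three keys 44 mm apart, each 18 mm (x) by 22 mm (y), 13 mm proud of the panel. It goes 9 mm straight into the panel against a spring (1 N at first, 7.8 N at the stop; 4.5 mm in is enough) and springs back. Axes: z out of the panel, x and y the gauge's, tilted with the panel.
- zero_key (a joint): Travel of the zero key, m: 0 up, 0.009 fully in.
- mode_key (a joint): Travel of the middle key of the gauge, m: 0 up, 0.009 in. Not to be pressed.
- set_key (a joint): Travel of the right-hand key of the gauge, m: 0 up, 0.009 in. Not to be pressed.
- holder: Fixed vacuum work holder: dark base plate 170 (x) by 270 (y) by 18 mm. Left half: stage with a perforated chuck and a copper strip, 92 mm high. Right half: aluminium valve block 76 by 104 mm, centre y = -72 mm, top 52 mm high, with two equal grey rockers 48 mm apart. Origin: centre of the plate's underside; x away from the robot, y to the left.
- vacuum_rocker_far (a point): Middle of the raised far half of the left rocker (next to the chuck, holder y = -48 mm), 16 mm from its hinge. Its face is a shallow V, 42 (x) by 25 mm (y). Off: this point is 70 mm over the bench on a 0.4 rad slope rising away from the robot. Pressed with 2 to 3 N it goes down 6 mm until the far half is nearly level, and stays; pressed on, the whole insert gives up to 5 mm (4.6 to 10 N).
- vacuum_rocker (a joint): Angle of the vacuum rocker, rad: near 0 off (far half up), 0.36 fully over (far half down, vacuum on).
- blowoff_rocker (a joint): Angle of the blow-off rocker, the right-hand one, away from the chuck, at y = -96 mm on the holder: 0 far half up, as found; 0.36 over. Not to be worked.
- console: Fixed hand console: white box 146 (x) by 216 mm (y), charcoal top 44 mm high. On it (x, y in mm): start button (-22, -12); smaller pause button (38, -12), 18 across; mushroom emergency stop (10, -76), 40 across, top 73 over the bench; sprung joystick (0, 66), top 126 over the bench. Origin: centre of the underside; x away from the robot, y to the left.
- start_top (a point): Middle of the top face of the start button: flat round steel button 32 mm across in a thin steel ring, the largest flat button of the console, standing 13 mm over the console's top. It goes 9 mm straight down against a spring (1.5 N at first, 8.6 N at the stop; 4.5 mm in is enough) and springs back. z up.
- start_button (a joint): Travel of the start button, m: 0 up, 0.009 fully in.
- pause_button (a joint): Travel of the pause button, m: 0 up, 0.009 in. Not to be pressed.
- emergency_stop (a joint): Travel of the emergency stop, m: 0 up, 0.005 in. Not to be pressed.
- joystick_top (a point): Top of the joystick's grip (24 mm across). Not to be pushed over; z along the stick.
- tweezers: Steel tweezers lying flat, 120 x 24 mm, 7 mm high. Loose bystander: leave it where it is. Origin at the centre of its underside.
- driver: Screwdriver with a black handle, lying along its x, 140 mm long. Loose bystander: leave it where it is. Origin at the centre of its underside.
- case: Flat chip case with a clear lid, 66 x 92 mm, 24 mm high. Loose bystander: leave it where it is. Origin at the centre of its underside.
- weight: Small brass check weight with a knob, 28 mm across, 39 mm high, standing on the holder's base plate in front of the valve block. Loose bystander: leave it where it is. Origin at the centre of its underside.
- cartridge: Aluminium sensor cartridge, 30 x 46 mm, 80 mm high, upright. Loose bystander: leave it where it is. Origin at the centre of its underside.
- solvent: White plastic bottle, 52 mm across, 125 mm high. Loose bystander: leave it where it is. Origin at the centre of its underside.
- jar: Amber glass jar with a metal lid, 54 mm across, 55 mm high. Loose bystander: leave it where it is. Origin at the centre of its underside.
- pot: Aluminium bowl, 72 mm across, 50 mm high. Loose bystander: leave it where it is. Origin at the centre of its underside.

How it is judged (in metres and radians):
On the way, in this order (a step that is already met when the one before it is completed fails the run):
1. the zero key of the gauge is pressed in while the vacuum is off (value of joint zero_key above 0.004 m and value of joint vacuum_rocker below 0.18 rad), for 0.05 s.
2. the vacuum rocker is tipped fully over, the zero key let go (value of joint vacuum_rocker above 0.3 rad and value of joint zero_key below 0.0015 m), for 0.1 s.
3. the start button is pressed in with the vacuum on (value of joint start_button above 0.004 m and value of joint vacuum_rocker above 0.3 rad), for 0.05 s.
At the end, for the whole second after the job is handed in: The vacuum rocker is over (beyond 0.30 of 0.36 rad), every key and button is up again (within 1.5 mm), the blow-off rocker is still off (under 0.1 rad), the gauge lies level and still within 15 mm of where it was, and every loose thing within 20 mm of where it was (all of step 2 and value of joint each of start_button, mode_key, set_key, pause_button, emergency_stop below 0.0015 m and value of joint blowoff_rocker below 0.1 rad and distance of gauge from where it was at the start of the episode below 0.015 m and angle between gauge's own z axis and vertical below 0.05 rad and linear speed of gauge below 0.02 m/s and distance of each of tweezers, driver, case, weight, cartridge, solvent, jar, pot from where it was at the start of the episode below 0.02 m); the robot touches nothing.
It fails at once if something is pressed harder than a light touch (over 20 N on the gauge, the work holder or the console) (contact force between any of gauge, holder, console and the fingers above 20 N or contact force between any of gauge, holder, console and the arm above 20 N).
It fails at once if out of order: the gauge is zeroed with the vacuum switched on, or the start button is pressed before the vacuum is on ((value of joint zero_key above 0.003 m and value of joint vacuum_rocker above 0.18 rad) or (value of joint start_button above 0.003 m and value of joint vacuum_rocker below 0.24 rad)).
It fails at once if another control is pressed (another gauge key, the blow-off rocker, the pause button, the emergency stop) or the joystick is pushed over (value of joint any of mode_key, set_key, pause_button above 0.003 m or value of joint blowoff_rocker above 0.15 rad or value of joint emergency_stop above 0.0025 m or angle between joystick_top's own z axis and vertical above 0.15 rad).
It fails at once if the gauge is pushed more than 15 mm out of place, tipped or lifted (distance of gauge from where it was at the start of the episode above 0.015 m or angle between gauge's own z axis and vertical above 0.1 rad).
It fails at once if a loose thing is lifted, knocked over or moved more than 20 mm (distance of any of tweezers, driver, case, weight, cartridge, solvent, jar, pot from where it was at the start of the episode above 0.02 m or angle between any of weight, cartridge, solvent, jar's own z axis and vertical above 0.4 rad).
It also fails if it takes over 58 s, if anything falls off the work surface, if the arm or the gripper's body presses on something with over 40 N, if the wrist force passes 120 N, or if a joint passes its speed limit or range.

## Working session

There is one attempt and no reset: what is moved stays moved. The work goes in short steps, Python scripts to look and compute and a tool call to move; the robot and the scene stay as the last step left them, time stands still between calls to the robot, and variables do not carry over. Pictures are saved under pics/ and viewed, and the job is handed in when it is done.

Besides the shell and the picture viewer there is one more tool, called after ">>>" as a command line: name --pt "numbers of a row" for each row, then --argument value for the rest. step_arm: Moves the arm, as the interface text tells. Its arguments: {"type":"object","properties":{"targets":{"type":"array"},"force":{"type":"number"}},"required":["targets"]}

```bash
mkdir -p pics; ls; python3 - <<'E'
from workcell import readout,cams,ctrl
import cv2,numpy as np
print(readout.state()); print(ctrl.tcp_to_tips)
for n in ["side","top","wrist"]:
    f=cams.grab_frame(n); cv2.imwrite(f"pics/{n}0.png",f["pixels"]); 
    print(n,f["fov_y"],f["cx"],f["cy"],f["dist_coeffs"],np.round(f["cam_to_world"],3).tolist())
E
```

```text
pics
{'time_s': 0.0, 'q': array([-1.34547787,  0.61590947, -0.01262786,  1.42496211,  0.00811001,
        1.10338915, -0.04034802]), 'qd': array([-9.78105221e-04, -1.24897815e-03,  3.95786339e-04,  1.25375547e-03,
        4.25911868e-04,  7.93448030e-04,  8.67399959e-05]), 'joint_efforts': array([ 1.82029630e-04, -4.69214952e+01,  2.59103989e-01, -1.71032506e+01,
        9.87570500e-03,  9.79598175e-03, -1.74936622e-05]), 'ee_pos': array([161.74157189, 628.70591584, 218.02354868]), 'orientation': array([ 1.25510800e-01,  9.92091390e-01, -1.30094712e-03, -1.43854162e-04]), 'force': array([0.26184971, 0.75057604, 0.20848715]), 'ft_torque': array([-0.04456534,  0.02462124, -0.00516513]), 'width': 85.112864612445}
14.0
side 49.383019115376456 255.65446419482205 191.63024901493804 [-0.03635072  0.          0.          0.          0.        ] [[0.821, -0.297, 0.488, 39.006], [-0.571, -0.4, 0.717, -748.694], [-0.018, -0.867, -0.498, 610.945], [0.0, 0.0, 0.0, 1.0]]
top 50.974298794506936 262.725180712262 191.9928378989845 [-0.06814488  0.          0.          0.          0.        ] [[-0.059, -0.977, 0.207, 326.863], [-0.998, 0.059, -0.007, 7.3], [-0.005, -0.207, -0.978, 1279.096], [0.0, 0.0, 0.0, 1.0]]
wrist 61.21094536090217 257.1772075789587 192.95986070512564 [-0.09373303  0.          0.          0.          0.        ] [[0.25, 0.924, 0.288, 87.223], [0.968, -0.238, -0.076, 647.954], [-0.002, 0.298, -0.955, 374.037], [0.0, 0.0, 0.0, 1.0]]
```

View pics/top0.png

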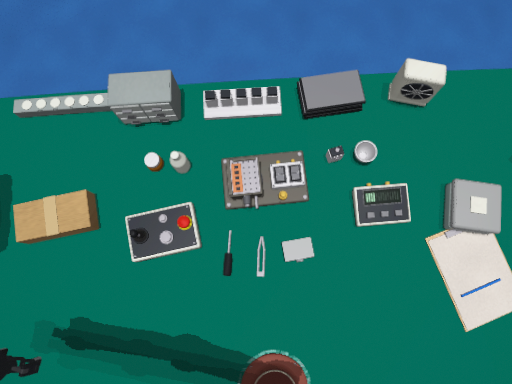

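View pics/side0.png

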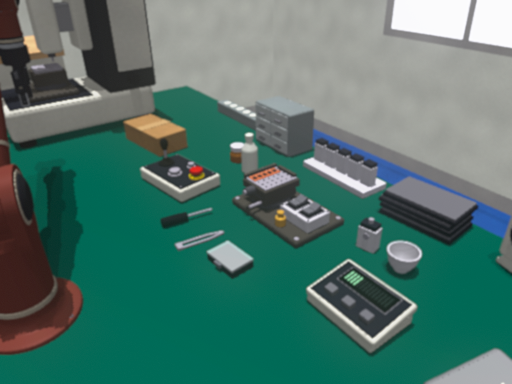

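View pics/wrist0.png

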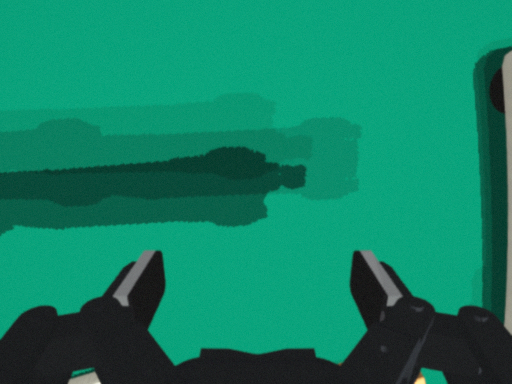

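Robot base is at the bottom of the top view (up = +x, left = +y). Console is at (163,232), holder at (266,180), gauge at (383,205). I'll zoom in.

```bash
cat > h.py <<'E'
import cv2,numpy as np
from workcell import readout,cams,ctrl
def K(f):
    fl=f["pixels"].shape[0]/2/np.tan(np.radians(f["fov_y"]/2))
    return np.array([[fl,0,f["cx"]],[0,fl,f["cy"]],[0,0,1.]])
def rays(f,pts):
    u=cv2.undistortPoints(np.array(pts,float).reshape(-1,1,2),K(f),np.array(f["dist_coeffs"],float))[:,0]
    T=np.array(f["cam_to_world"]); d=np.c_[u,np.ones(len(u))]@T[:3,:3].T
    return T[:3,3],d
def onplane(f,pts,z):
    o,d=rays(f,pts); return o+d*((np.broadcast_to(z,len(d))-o[2])/d[:,2])[:,None]
def proj(f,P):
    Ti=np.linalg.inv(np.array(f["cam_to_world"])); 
    r,_=cv2.Rodrigues(Ti[:3,:3]); p,_=cv2.projectPoints(np.array(P,float).reshape(-1,1,3),r,Ti[:3,3],K(f),np.array(f["dist_coeffs"],float)); return p[:,0]
def crop(px,x0,y0,w,h,s,name):
    im=cv2.resize(px[y0:y0+h,x0:x0+w],None,fx=s,fy=s,interpolation=cv2.INTER_CUBIC); cv2.imwrite("pics/"+name,im)
E
python3 - <<'E'
from h import *
px=cv2.imread("pics/top0.png"); 
a=[cv2.resize(px[y:y+80,x:x+100],None,fx=4,fy=4,interpolation=cv2.INTER_CUBIC) for x,y in [(115,190),(215,140),(335,165)]]
b=cv2.resize(cv2.imread("pics/side0.png")[150:250,130:230],(320,320),interpolation=cv2.INTER_CUBIC)
im=np.vstack([np.hstack(a[:2]),np.hstack([a[2],cv2.resize(px[140:220,310:390],(400,320))])])
cv2.imwrite("pics/topz.png",im)
E
```

```text
(no output)
```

View pics/topz.png

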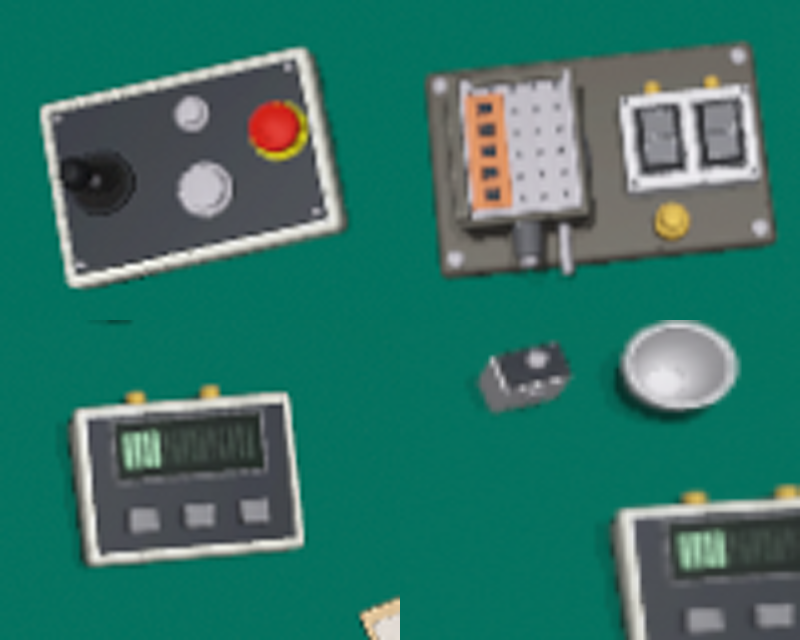

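```bash
python3 - <<'E'
from h import *
f=cams.grab_frame("top"); 
# crop px -> image
def c(x0,y0,pts): return [((x+.5)/4-.5+x0,(y+.5)/4-.5+y0) for x,y in pts]
keys=c(335,165,[(145,200),(200,195),(256,191)])
print("keys",onplane(f,keys,53).round(1).tolist())
gc=c(335,165,[(75,90),(288,74),(302,226),(90,244)])
print("gauge corners far z52 near z35",onplane(f,gc,[52,52,35,35]).round(1).tolist())
r=c(215,140,[(259,120),(259,150),(322,115),(322,145)])
print("rockers far/near L, R",onplane(f,r,[70,64,70,64]).round(1).tolist())
hc=c(215,140,[(28,75),(348,43),(375,240),(43,275)])
print("holder",onplane(f,hc,18).round(1).tolist())
s=c(115,190,[(205,188),(191,113),(276,126)])
print("start,pause,estop",onplane(f,s,[57,55,73]).round(1).tolist())
cc=c(115,190,[(42,107),(305,47),(344,226),(72,287)])
print("console",onplane(f,cc,44).round(1).tolist())
E
```

```text
keys [[494.5, -330.4, 53.0], [495.7, -373.7, 53.0], [496.1, -417.9, 53.0]]
gauge corners far z52 near z35 [[584.5, -285.6, 52.0], [587.2, -455.7, 52.0], [468.7, -457.1, 35.0], [465.2, -288.5, 35.0]]
rockers far/near L, R [[650.1, -57.2, 70.0], [627.7, -55.9, 64.0], [651.2, -106.4, 70.0], [628.7, -105.1, 64.0]]
holder [[713.4, 125.5, 18.0], [724.7, -137.2, 18.0], [559.7, -145.6, 18.0], [547.5, 119.8, 18.0]]
start,pause,estop [[464.2, 301.5, 57.0], [522.9, 312.1, 55.0], [506.3, 243.0, 73.0]]
console [[536.2, 432.4, 44.0], [571.6, 224.6, 44.0], [430.5, 198.1, 44.0], [395.6, 408.3, 44.0]]
```

```bash
python3 - <<'E'
from h import *
f=cams.grab_frame("side"); px=f["pixels"]
P=[(494.5,-330.4,53),(654.4,-56.7,70),(638.4,-57.2,62),(464.2,301.5,57),(522.9,312.1,55)]
p=proj(f,P); print(p.round(1).tolist())
out=[]
for x0,y0,pts in [(300,250,p[:1]),(250,180,p[1:3]),(135,140,p[3:])]:
    im=cv2.resize(px[y0:y0+90,x0:x0+120],None,fx=3.3,fy=3.3,interpolation=cv2.INTER_CUBIC)
    for q in pts: cv2.drawMarker(im,tuple(int(v) for v in ((q+.5-[x0,y0])*3.3)),(0,0,255),0,8,1)
    out.append(im)
out.append(out[0]*0)
cv2.imwrite("pics/sidez.png",np.vstack([np.hstack(out[:2]),np.hstack(out[2:])]))
E
```

```text
[[331.0, 285.9], [302.4, 195.3], [297.6, 200.0], [174.3, 169.3], [190.4, 163.4]]
```

View pics/sidez.png

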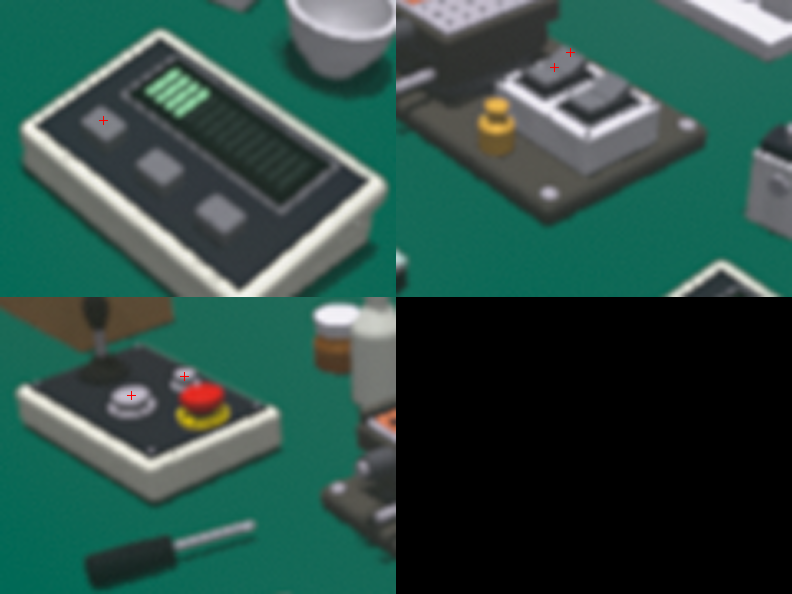

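>>> step_arm --pt "0 0 0 0 0 0 -0.1345" --pt "0 0 0 0 0 0 -0.1345" --pt "0 -0.04 -0.04 0 0 0 0" --pt "0 -0.04 -0.04 0 0 0 0" --pt "0 -0.04 -0.04 0 0 0 0" --force 20

```text
time_s: 0.88
ee_pos: [285.2, 510.2, 219.2]
orientation: [-0.009, 1.0, -0.0, 0.0]
force: [0.3, 0.1, 0.4]
width: 0.0
```

>>> step_arm --pt "0 -0.05 -0.035 0 0 0 0" --pt "0 -0.05 -0.035 0 0 0 0" --pt "0 -0.05 -0.035 0 0 0 0" --pt "0 -0.04 -0.045 0 0 0 0" --pt "0 -0.01 -0.06 0 0 0 0"

```text
time_s: 1.5
ee_pos: [490.4, 303.3, 218.7]
orientation: [-0.008, 1.0, 0.0, 0.001]
force: [0.4, -0.5, 0.9]
width: -0.0
```

>>> step_arm --pt "0 0 -0.06 0 0 0 0" --pt "0 0 -0.06 0 0 0 0" --pt "0 0 -0.06 0 0 0 0" --pt "0 0 -0.06 0 0 0 0" --pt "0 0 -0.06 0 0 0 0"

```text
time_s: 2.12
ee_pos: [492.7, 3.2, 219.4]
orientation: [-0.009, 1.0, -0.0, 0.0]
force: [1.2, -0.2, -0.4]
width: -0.0
```

>>> step_arm --pt "0 0 -0.06 0 0 0 0" --pt "0 0 -0.06 0 0 0 0" --pt "0 0 -0.06 0 0 0 0" --pt "0 0 -0.06 0 0 0 0" --pt "0 0 -0.06 0.03 0 0 0"

```text
time_s: 2.75
ee_pos: [499.4, -294.0, 193.2]
orientation: [-0.008, 1.0, -0.002, 0.003]
force: [1.3, 0.2, 1.0]
width: -0.3
```

>>> step_arm --pt "0 0 -0.025 0.03 0 0 0" --pt "0 0 0 0 0 0 0" --pt "0 0 0 0 0 0 0"

```text
time_s: 3.12
ee_pos: [499.2, -314.3, 161.9]
orientation: [-0.01, 1.0, 0.0, 0.001]
force: [-0.2, 0.7, 0.3]
width: -0.3
```

```bash
python3 - <<'E'
from h import *
s=readout.state(); print(s["ee_pos"],s["orientation"],s["force"],s["q"])
f=cams.grab_frame("wrist"); im=f["pixels"].copy()
p=proj(f,[(494.5,-330.4,53),(*s["ee_pos"][:2],s["ee_pos"][2]-14)]); print(p)
for q in p: cv2.drawMarker(im,tuple(int(v) for v in q),(0,0,255),0,10,1)
cv2.imwrite("pics/w1.png",im)
E
```

```text
[ 499.22454136 -314.25466364  161.94394093] [-9.53639151e-03  9.99954228e-01  4.81584243e-04  6.06386424e-04] [-0.21712961  0.74701643  0.29604753] [ 0.50609776  0.57988224  0.03097947  1.67813927 -0.02383737  0.88338761
  2.1370026 ]
[[238.13074726 180.79810199]
 [257.39217975 233.0370147 ]]
```

View pics/w1.png

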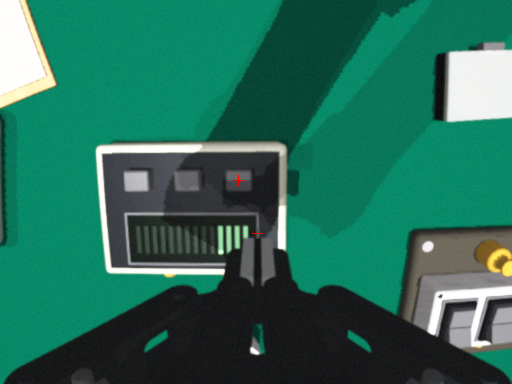

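Wrist view agrees: the zero key is at (238,180) under the projected mark and the fingertips are at (257,235). The key is at about (494.5,-330.4). I'll go above it and down to about 8 mm over it.

>>> step_arm --pt "0 0.005 -0.016 0.01 0 0 0" --pt "0 0 0 0.04 0 0 0" --pt "0 0 0 0.035 0 0 0" --pt "0 0 0 0 0 0 0" --pt "0 0 0 0 0 0 0"

```text
time_s: 3.8
ee_pos: [494.3, -332.7, 77.6]
orientation: [-0.009, 1.0, -0.001, 0.001]
force: [-0.1, -0.3, -0.6]
width: -0.3
```

```bash
python3 - <<'E'
from h import *
s=readout.state(); print(s["ee_pos"],s["force"])
f=cams.grab_frame("side"); crop(f["pixels"],270,200,150,150,4,"s2.png")
E
```

```text
[ 494.34464075 -332.71814894   77.60118514] [-0.09564507 -0.3227396  -0.57856523]
```

View pics/s2.png

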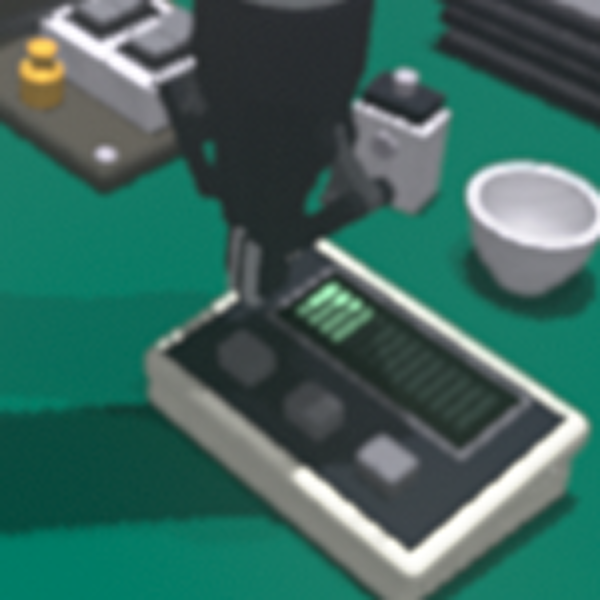

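```bash
python3 - <<'E'
from h import *
f=cams.grab_frame("side")
p=proj(f,[(494.3,-332.7,63.6),(494.5,-330.4,53),(494.3,-332.7,58.6),(494.3,-332.7,77)]);print(p, (p-[270,200])*4)
g=cams.grab_frame("wrist"); im=g["pixels"].copy()
for q in proj(g,[(494.3,-332.7,63.6),(494.5,-330.4,53)]): cv2.drawMarker(im,tuple(int(v) for v in q),(0,0,255),0,10,1)
cv2.imwrite("pics/w2.png",im)
E
```

```text
[[332.1422406  282.40530798]
 [330.96272672 285.87255748]
 [331.94389187 284.38374963]
 [332.67949782 277.03917618]] [[248.56896238 329.62123191]
 [243.85090688 343.49022993]
 [247.77556748 337.53499853]
 [250.71799128 308.1567047 ]]
```

View pics/w2.png

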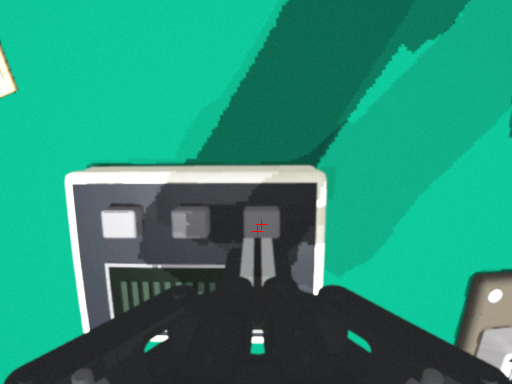

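```bash
python3 - <<'E'
from h import *
f=cams.grab_frame("side"); g=cams.grab_frame("wrist")
crop(g["pixels"],190,170,150,120,4,"w3.png")
for z in (63,67,71,75,79):
    print(z,proj(g,[(483,-332.7,z),(505,-332.7,z)]).round(1).tolist(),((proj(f,[(483,-332.7,z),(505,-332.7,z)])-[270,200])*4).round(0).tolist())
E
```

```text
63 [[257.4, 213.8], [256.8, 248.9]] [[231.0, 340.0], [265.0, 322.0]]
67 [[257.4, 216.4], [256.8, 252.1]] [[232.0, 334.0], [265.0, 315.0]]
71 [[257.4, 219.1], [256.7, 255.5]] [[232.0, 327.0], [266.0, 309.0]]
75 [[257.4, 222.0], [256.7, 259.0]] [[233.0, 321.0], [267.0, 302.0]]
79 [[257.4, 225.0], [256.7, 262.6]] [[233.0, 315.0], [267.0, 296.0]]
```

View pics/w3.png

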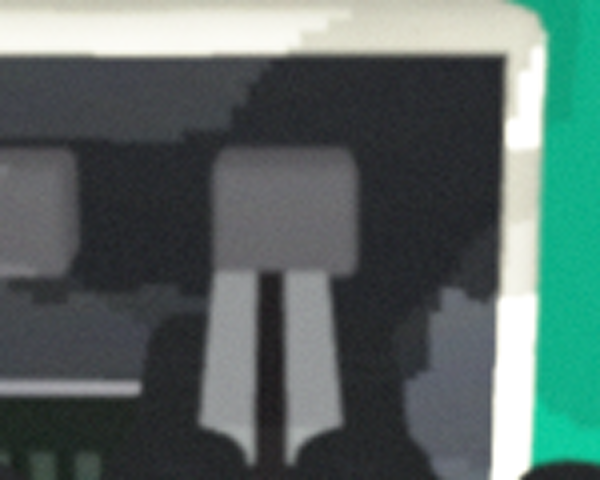

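>>> step_arm --pt "0 0 0.002 0.004 0 0 0" --pt "0 0 0 0.004 0 0 0" --pt "0 0 0 0 0 0 0"

```text
time_s: 4.42
ee_pos: [493.1, -329.6, 67.7]
orientation: [-0.009, 1.0, 0.0, -0.001]
force: [1.1, -0.9, -0.5]
width: -0.2
```

>>> step_arm --pt "0 0 0 0.002 0 0 0" --pt "0 0 0 0.001 0 0 0" --pt "0 0 0 0 0 0 0"

```text
time_s: 4.8
ee_pos: [493.4, -329.8, 65.1]
orientation: [-0.009, 1.0, 0.0, -0.0]
force: [-1.2, -0.4, -0.7]
width: -0.1
```

```bash
python3 - <<'E'
from h import *
s=readout.state(); print(s["ee_pos"],s["force"])
f=cams.grab_frame("side"); crop(f["pixels"],290,230,100,100,6,"s4.png")
E
```

```text
[ 493.43578146 -329.84349324   65.14146623] [-1.19503733 -0.37521962 -0.65530499]
```

View pics/s4.png

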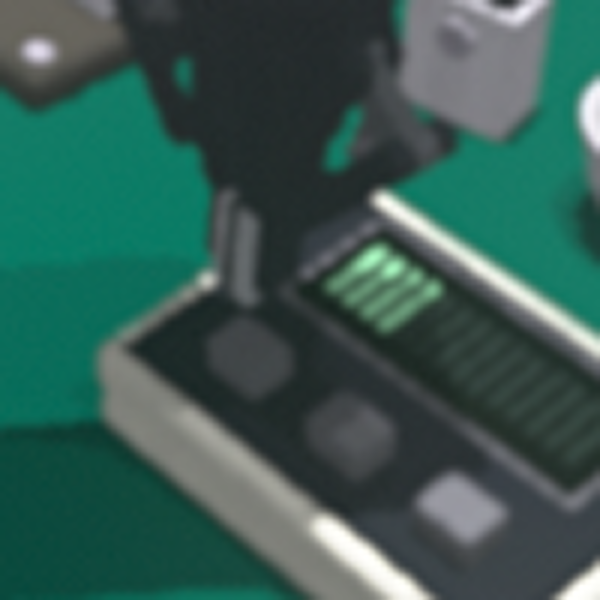

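```bash
python3 - <<'E'
from h import *
g=cams.grab_frame("wrist"); im=g["pixels"]
im=cv2.convertScaleAbs(im,alpha=2.2); crop(im,190,170,150,120,5,"w4.png")
E
```

```text
(no output)
```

View pics/w4.png

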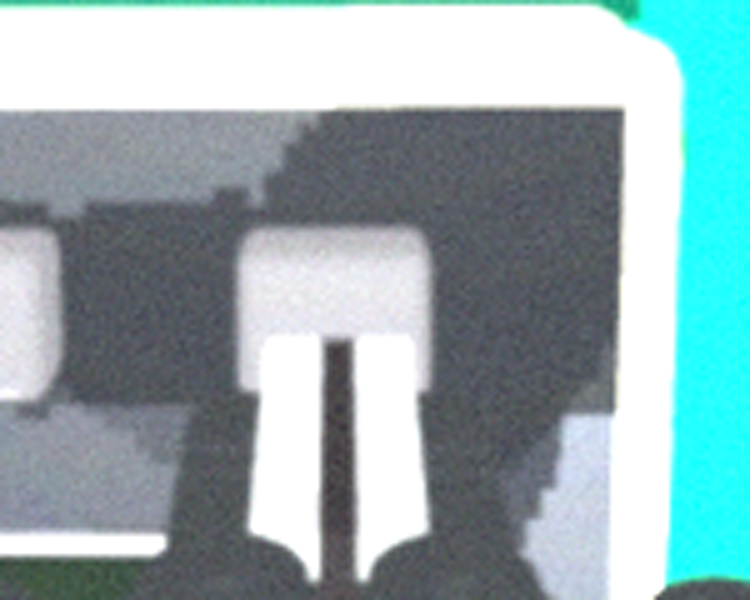

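>>> step_arm --pt "0 0.003 0 0.002 0 0 0" --pt "0 0 0 0.002 0 0 0" --pt "0 0 0 0 0 0 0"

```text
time_s: 5.28
ee_pos: [490.3, -329.8, 61.0]
orientation: [-0.009, 1.0, 0.0, -0.0]
force: [-0.1, -0.6, -0.5]
width: 0.0
```

>>> step_arm --pt "0 0 0 0.002 0 0 0" --pt "0 0 0 0.002 0 0 0" --pt "0 0 0 0 0 0 0"

```text
time_s: 5.65
ee_pos: [490.4, -329.8, 57.0]
orientation: [-0.009, 1.0, 0.0, -0.0]
force: [0.6, 0.6, 0.1]
width: -0.3
```

```bash
python3 - <<'E'
from h import *
g=cams.grab_frame("wrist"); im=g["pixels"]
im=cv2.convertScaleAbs(im,alpha=1.7); a=cv2.resize(im[170:290,190:340],(450,360),interpolation=cv2.INTER_CUBIC)
f=cams.grab_frame("side"); b=cv2.resize(cv2.convertScaleAbs(f["pixels"][240:310,290:360],alpha=1.7),(350,360),interpolation=cv2.INTER_CUBIC)
cv2.imwrite("pics/c5.png",np.hstack([a,b]))
E
```

```text
(no output)
```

View pics/c5.png

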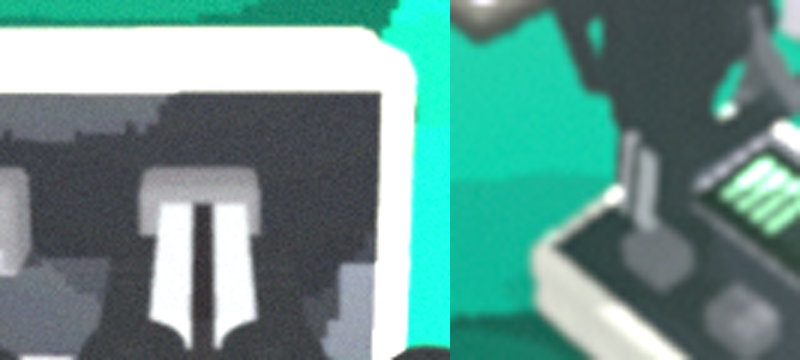

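>>> step_arm --pt "0 0.002 0 0.001 0 0 0" --pt "0 0 0 0.002 0 0 0" --pt "0 0 0 0 0 0 0"

```text
time_s: 6.12
ee_pos: [488.3, -329.8, 54.1]
orientation: [-0.009, 1.0, 0.0, -0.0]
force: [-0.5, 0.4, -0.1]
width: -0.0
```

>>> step_arm --pt "0 0 0 0.001 0 0 0" --pt "0 0 0 0.001 0 0 0" --pt "0 0 0 0 0 0 0"

```text
time_s: 6.5
ee_pos: [488.5, -329.9, 52.2]
orientation: [-0.009, 1.0, 0.0, -0.0]
force: [-1.1, 0.2, -0.5]
width: 0.3
```

```bash
cat > look.py <<'E'
from h import *
import sys
n=sys.argv[1]; x,y=int(sys.argv[2]),int(sys.argv[3])
g=cams.grab_frame("wrist"); im=g["pixels"]
im=cv2.convertScaleAbs(im,alpha=1.7); a=cv2.resize(im[170:290,190:340],(450,360),interpolation=cv2.INTER_CUBIC)
f=cams.grab_frame("side"); b=cv2.resize(cv2.convertScaleAbs(f["pixels"][y:y+70,x:x+70],alpha=1.7),(350,350),interpolation=cv2.INTER_CUBIC)
b=cv2.copyMakeBorder(b,0,10,0,0,0)
cv2.imwrite(f"pics/{n}.png",np.hstack([a,b]))
s=readout.state(); print(s["ee_pos"],s["force"],s["time_s"])
E
python3 look.py c6 290 240
```

```text
[ 488.52081351 -329.93040101   52.27346673] [-0.1776984   0.78428135 -0.65091507] 6.6
```

View pics/c6.png

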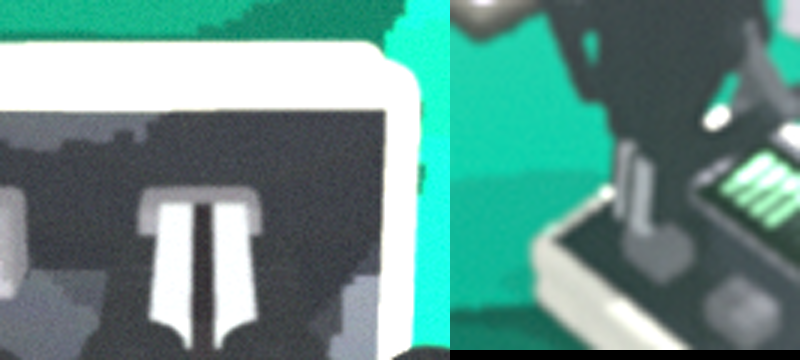

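```bash
python3 - <<'E'
from h import *
g=cams.grab_frame("wrist");f=cams.grab_frame("side")
print(np.round(g["cam_to_world"],2)[:3])
def tri(pa,pb):
    o1,d1=rays(g,[pa]);o2,d2=rays(f,[pb]); d1=d1[0];d2=d2[0]
    t=np.linalg.lstsq(np.c_[d1,-d2],o2-o1,rcond=None)[0]; return (o1+d1*t[0]).round(1),(o2+d2*t[1]).round(1)
print(tri((258,237.7),(328.4,287)))
print(tri((247,238),(326,285)),tri((269,238),(330,286)))
print("finger span at z", [onplane(g,[(243,238),(273,238)],z).round(1).tolist() for z in (40,50,60)])
E
```

```text
[[-2.0000e-02  9.5000e-01  3.0000e-01  4.1152e+02]
 [ 1.0000e+00  2.0000e-02  1.0000e-02 -3.3145e+02]
 [ 0.0000e+00  3.0000e-01 -9.5000e-01  2.0817e+02]]
(array([ 484.3, -329.7,   53.3]), array([ 487.1, -331. ,   54.6]))
(array([ 477.3, -335.1,   68.7]), array([ 476.2, -334.6,   68.2])) (array([ 487.6, -323.6,   46.6]), array([ 495.2, -327.3,   50. ]))
finger span at z [[[490.9, -338.1, 40.0], [490.6, -321.0, 40.0]], [[486.2, -337.7, 50.0], [485.9, -321.7, 50.0]], [[481.5, -337.3, 60.0], [481.2, -322.3, 60.0]]]
```

>>> step_arm --pt "0 0 0 0.001 0 0 0" --pt "0 0 0 0.001 0 0 0" --pt "0 0 0 0.001 0 0 0" --pt "0 0 0 0 0 0 0"

```text
time_s: 7.2
ee_pos: [488.5, -329.9, 49.1]
orientation: [-0.009, 1.0, 0.0, -0.0]
force: [0.5, -0.2, 0.4]
width: -0.3
```

```bash
python3 look.py c7 290 240
```

```text
[ 488.50798217 -329.93890956   49.23292372] [ 0.03160187  0.9272524  -0.24102057] 7.3
```

View pics/c7.png

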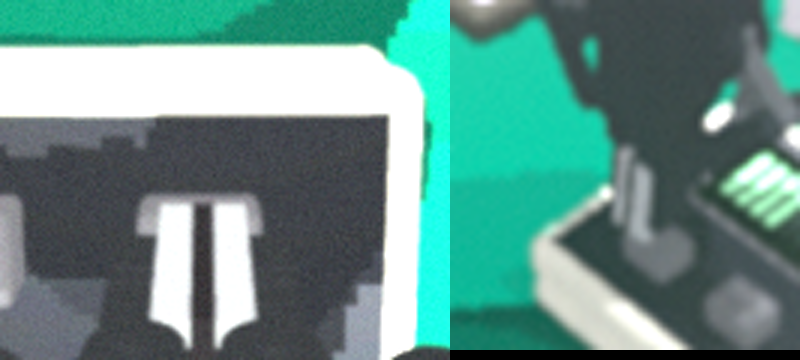

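>>> step_arm --pt "0 -0.004 0 0 0 0 0" --pt "0 0 0 0.001 0 0 0" --pt "0 0 0 0.001 0 0 0" --pt "0 0 0 0.001 0 0 0" --pt "0 0 0 0 0 0 0"

```text
time_s: 7.92
ee_pos: [492.4, -329.8, 46.2]
orientation: [-0.009, 1.0, 0.0, -0.0]
force: [0.5, -0.5, -0.3]
width: -0.2
```

>>> step_arm --pt "0 0 0 0.001 0 0 0" --pt "0 0 0 0.001 0 0 0" --pt "0 0 0 0.001 0 0 0" --pt "0 0 0 0 0 0 0"

```text
time_s: 8.43
ee_pos: [492.4, -329.8, 43.2]
orientation: [-0.009, 1.0, 0.0, -0.0]
force: [-0.5, 0.2, 0.1]
width: 0.1
```

```bash
python3 look.py c8 290 240
```

```text
[ 492.48230242 -329.87498379   43.25262132] [ 0.0796515  -0.55385736 -0.59863574] 8.525
```

View pics/c8.png

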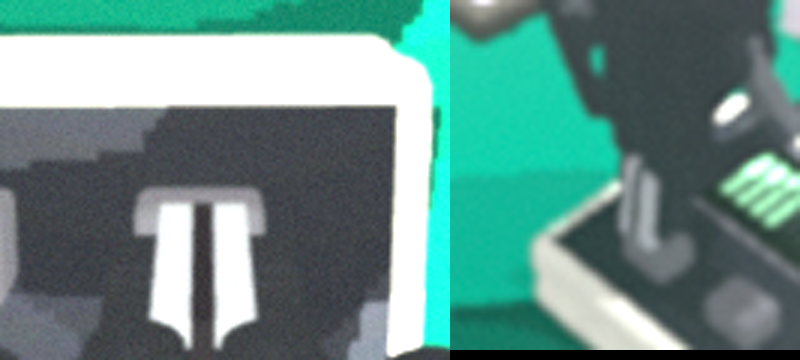

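```bash
python3 - <<'E'
from h import *
g=cams.grab_frame("wrist");f=cams.grab_frame("side")
def tri(pa,pb):
    o1,d1=rays(g,[pa]);o2,d2=rays(f,[pb]); d1=d1[0];d2=d2[0]
    t=np.linalg.lstsq(np.c_[d1,-d2],o2-o1,rcond=None)[0]; return (o1+d1*t[0]).round(1),(o2+d2*t[1]).round(1)
print(tri((258,237.7),(329,290)))
b=cv2.convertScaleAbs(f["pixels"],alpha=3,beta=-40); crop(b,300,255,60,60,10,"s9.png")
im=cv2.convertScaleAbs(g["pixels"],alpha=1.5); cv2.imwrite("pics/w9.png",im)
E
```

```text
(array([ 488.5, -329.6,   44. ]), array([ 490.2, -330.4,   44.8]))
```

View pics/s9.png

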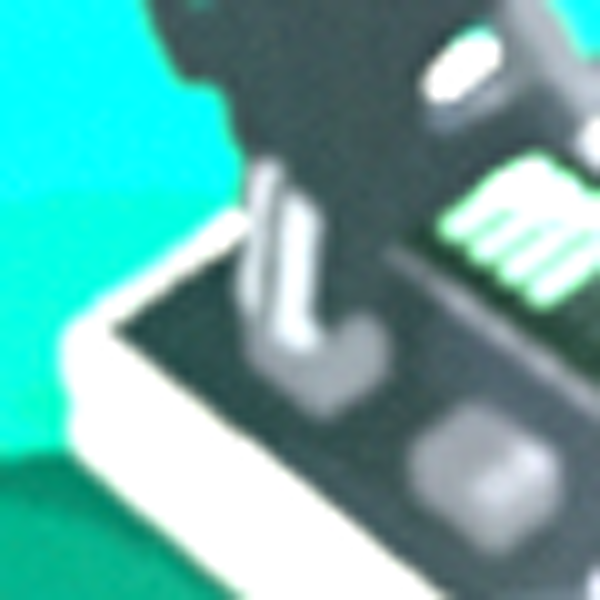

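View pics/w9.png

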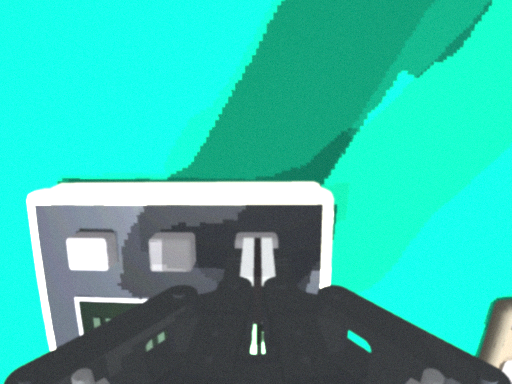

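```bash
python3 - <<'E'
from h import *
g=cams.grab_frame("wrist")
im=cv2.convertScaleAbs(g["pixels"],alpha=1.8); crop(im,50,215,250,90,3.2,"w10.png")
f=cams.grab_frame("side"); b=cv2.convertScaleAbs(f["pixels"],alpha=2.6,beta=-40); crop(b,315,265,80,60,9,"s10.png")
s=readout.state(); print(s["joint_efforts"].round(2),s["q"].round(4),s["ft_torque"],s["force"])
E
```

```text
[-0.000e+00 -4.621e+01  7.700e-01 -1.136e+01  1.000e-02  0.000e+00
 -0.000e+00] [ 0.5383  0.7422  0.0242  1.7658 -0.0275  0.6338  2.1664] [-0.00027384  0.00241766  0.02010412] [ 0.31701498  0.04073962 -0.10264058]
```

View pics/w10.png

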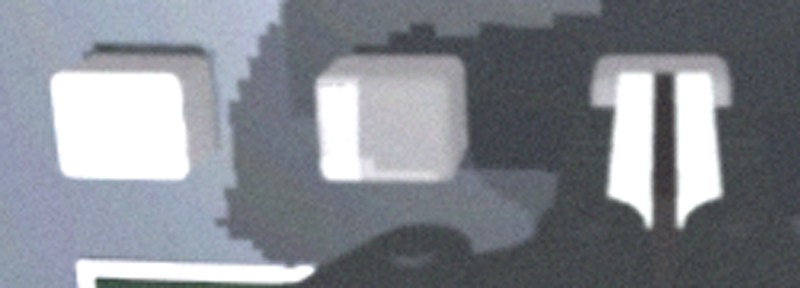

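View pics/s10.png

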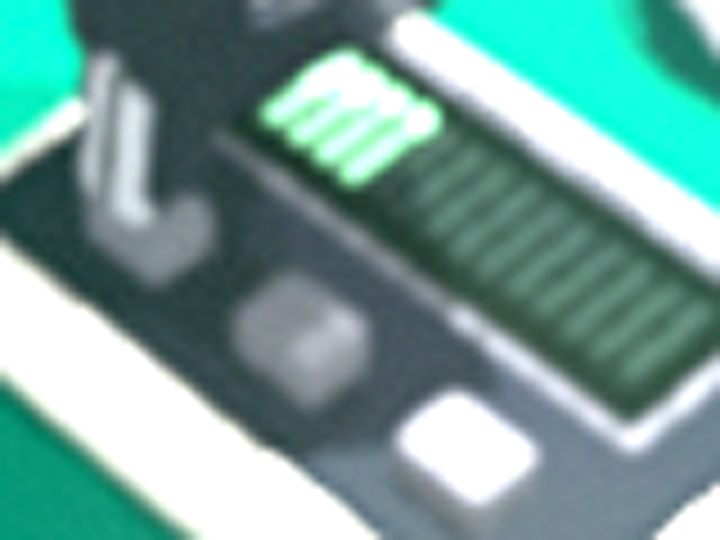

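>>> step_arm --pt "0 0 0 0.001 0 0 0" --pt "0 0 0 0.001 0 0 0" --pt "0 0 0 0 0 0 0"

```text
time_s: 9.1
ee_pos: [492.6, -329.9, 41.3]
orientation: [-0.009, 1.0, -0.0, 0.0]
force: [-1.1, 0.4, 0.4]
width: 0.1
```

>>> step_arm --pt "0 0 0 0.001 0 0 0" --pt "0 0 0 0.001 0 0 0" --pt "0 0 0 0 0 0 0"

```text
time_s: 9.48
ee_pos: [492.8, -329.9, 39.5]
orientation: [-0.009, 1.0, -0.0, 0.0]
force: [0.9, 1.0, 1.9]
width: 0.3
```

```bash
python3 - <<'E'
from h import *
g=cams.grab_frame("wrist")
im=cv2.convertScaleAbs(g["pixels"],alpha=1.8); crop(im,50,215,250,90,3.2,"w11.png")
f=cams.grab_frame("side"); b=cv2.convertScaleAbs(f["pixels"],alpha=2.6,beta=-40); crop(b,315,265,80,60,9,"s11.png")
s=readout.state(); print(s["ee_pos"],s["ft_torque"],s["force"],s["time_s"])
E
```

```text
[ 492.79557685 -329.87545104   39.45509189] [ 0.09066194 -0.02012803  0.01363711] [0.77160876 0.04000054 1.36399294] 9.575
```

View pics/w11.png

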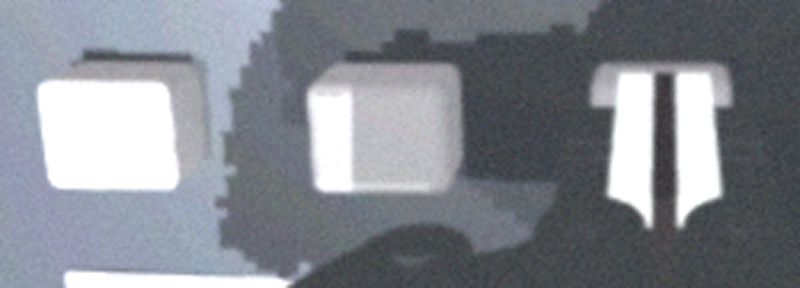

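View pics/s11.png

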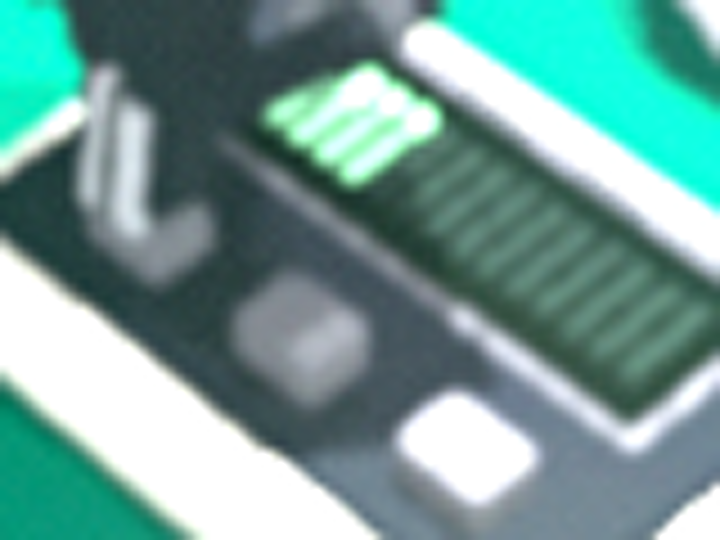

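>>> step_arm --pt "0 0 0 0.001 0 0 0" --pt "0 0 0 0.001 0 0 0" --pt "0 0 0 0 0 0 0"

```text
time_s: 9.95
ee_pos: [493.0, -329.9, 37.5]
orientation: [-0.009, 1.0, -0.0, 0.0]
force: [1.4, 0.4, 5.0]
width: 0.2
```

>>> step_arm --pt "0 0 0 0.001 0 0 0" --pt "0 0 0 0.001 0 0 0" --pt "0 0 0 0 0 0 0"

```text
time_s: 10.32
ee_pos: [493.2, -329.9, 35.6]
orientation: [-0.009, 1.0, -0.0, 0.001]
force: [2.3, 0.0, 6.2]
width: 0.0
```

```bash
python3 - <<'E'
from h import *
g=cams.grab_frame("wrist")
im=cv2.convertScaleAbs(g["pixels"],alpha=1.8); crop(im,50,215,250,90,3.2,"w12.png")
f=cams.grab_frame("side"); b=cv2.convertScaleAbs(f["pixels"],alpha=2.6,beta=-40); crop(b,315,265,80,60,9,"s12.png")
s=readout.state(); print(s["ee_pos"],s["ft_torque"],s["force"],s["time_s"])
E
```

```text
[ 493.27779204 -329.90539993   35.65202403] [ 0.12126649 -0.3282608   0.01195311] [0.92242045 0.63214456 5.61636374] 10.425
```

View pics/w12.png

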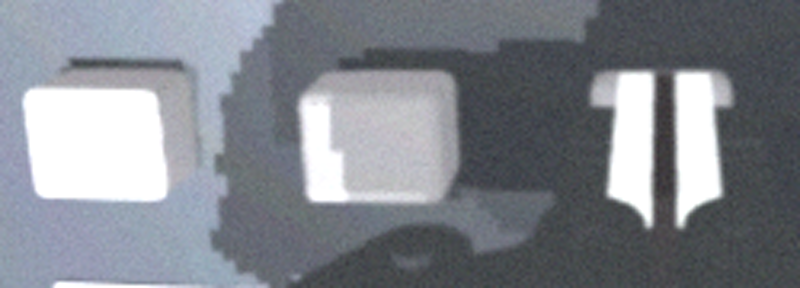

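View pics/s12.png

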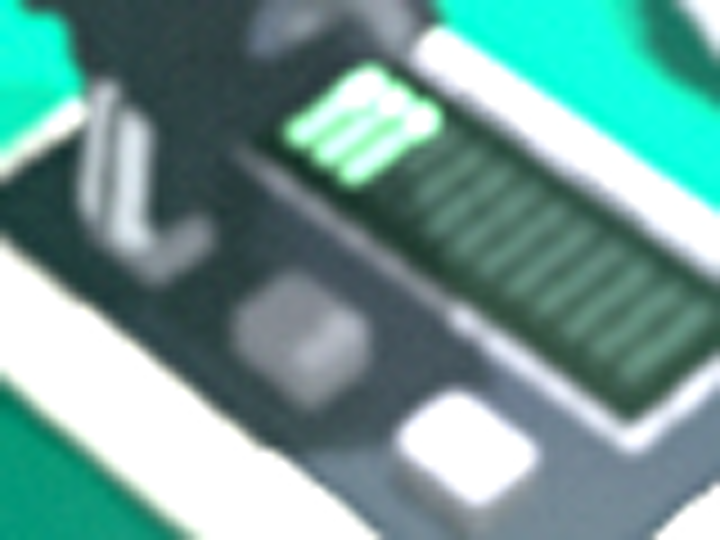

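>>> step_arm --pt "0 0 0 0.001 0 0 0" --pt "0 0 0 0.001 0 0 0" --pt "0 0 0 0 0 0 0" --pt "0 0 0 0 0 0 0"

```text
time_s: 10.92
ee_pos: [493.5, -329.9, 34.0]
orientation: [-0.009, 1.0, -0.0, 0.001]
force: [0.4, 1.7, 6.5]
width: 0.2
```

```bash
python3 - <<'E'
from h import *
g=cams.grab_frame("wrist")
im=cv2.convertScaleAbs(g["pixels"],alpha=1.8); crop(im,50,215,250,90,3.2,"w13.png")
f=cams.grab_frame("side"); b=cv2.convertScaleAbs(f["pixels"],alpha=2.6,beta=-40); crop(b,315,265,80,60,9,"s13.png")
s=readout.state(); print(s["ee_pos"],s["ft_torque"],s["force"],s["time_s"])
E
```

```text
[ 493.52064469 -329.89240436   33.9406708 ] [ 0.24173667 -0.31201551  0.02685538] [0.55455053 0.40202991 6.75784299] 11.025
```

View pics/s13.png

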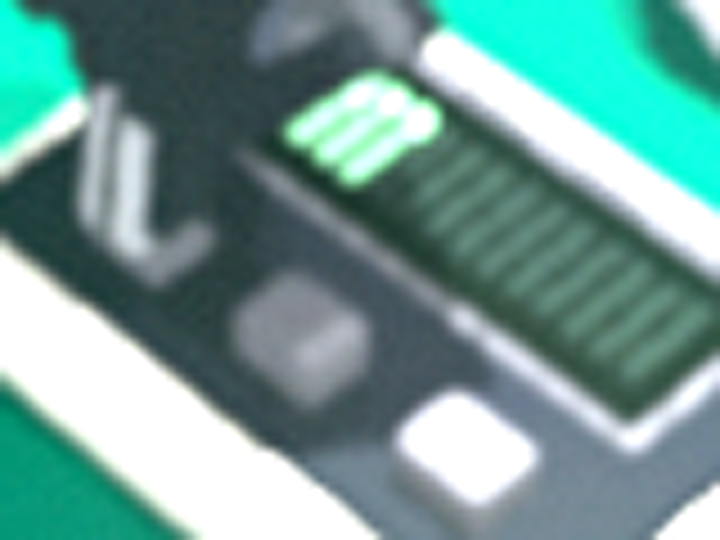

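Key pressed about 7 mm (6.6 N). Released and moving towards the rocker.

>>> step_arm --pt "0 0 0 -0.01 0 0 0" --pt "0 0 0 -0.03 0 0 0" --pt "0 0 0 -0.05 0 0 0" --pt "0 0 0 -0.036 0 0 0" --pt "0 -0.02 0.05 0 0 0 0"

```text
time_s: 11.65
ee_pos: [509.8, -286.6, 162.3]
orientation: [-0.003, 1.0, -0.004, 0.001]
force: [1.3, 0.2, -1.4]
width: -0.1
```

>>> step_arm --pt "0 -0.03 0.05 0 0 0 0" --pt "0 -0.03 0.05 0 0 0 0" --pt "0 -0.03 0.05 0 0 0 0" --pt "0 -0.03 0.05 0 0 0 0" --pt "0 0 0 0 0 0 0"

```text
time_s: 12.28
ee_pos: [629.0, -69.4, 158.0]
orientation: [-0.014, 1.0, 0.002, -0.001]
force: [-1.4, 0.6, 0.2]
width: 0.2
```

```bash
python3 - <<'E'
from h import *
s=readout.state(); print(s["ee_pos"],s["orientation"],s["force"],s["time_s"])
f=cams.grab_frame("wrist"); im=cv2.convertScaleAbs(f["pixels"],alpha=1.3)
for q in proj(f,[(654.4,-56.7,70)]): print(q);cv2.drawMarker(im,tuple(int(v) for v in q),(0,0,255),0,10,1)
cv2.imwrite("pics/w14.png",im)
g=cams.grab_frame("side"); cv2.imwrite("pics/s14.png",g["pixels"])
E
```

```text
[629.03753914 -69.41238787 157.99168336] [-1.40376861e-02  9.99897924e-01  2.48414307e-03 -9.55519983e-04] [-1.38063529  0.58772615  0.18990224] 12.275
[271.40886949 224.39897628]
```

View pics/w14.png

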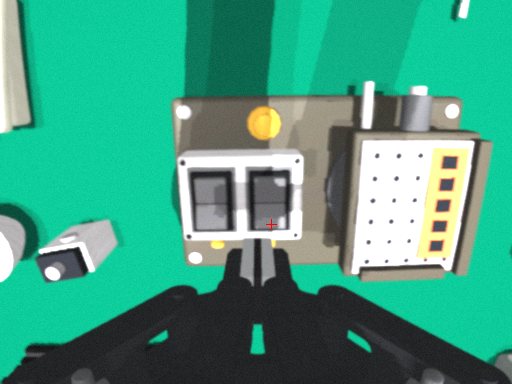

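View pics/s14.png

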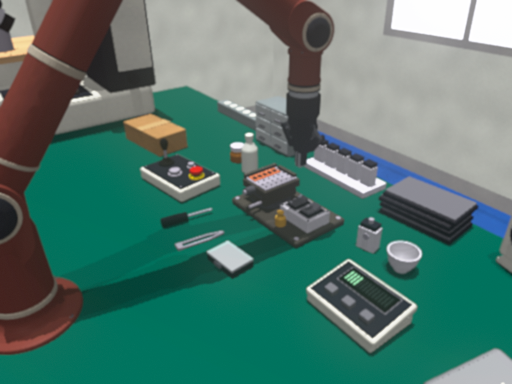

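```bash
python3 - <<'E'
from h import *
g=cams.grab_frame("side"); b=cv2.convertScaleAbs(g["pixels"],alpha=2.5); crop(b,265,80,90,100,6,"s15.png")
for d in (-45,0,45):
  print(d,[((proj(g,[(629,-69.4+d,z)])[0]-[265,80])*6).round(0).tolist() for z in (144,158,170,190,210,240)])
E
```

```text
-45 [[278.0, 608.0], [280.0, 576.0], [281.0, 548.0], [284.0, 501.0], [286.0, 454.0], [290.0, 380.0]]
0 [[203.0, 565.0], [205.0, 534.0], [206.0, 507.0], [207.0, 461.0], [209.0, 414.0], [212.0, 343.0]]
45 [[133.0, 525.0], [134.0, 494.0], [135.0, 468.0], [136.0, 423.0], [137.0, 378.0], [138.0, 308.0]]
```

View pics/s15.png

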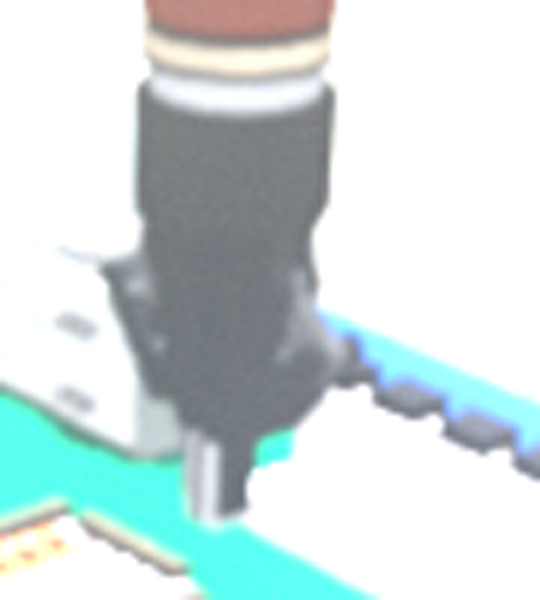

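>>> step_arm --pt "0 -0.027 0.012 0 0 0 0" --pt "0 0 0 0.04 0 0 0" --pt "0 0 0 0.033 0 0 0" --pt "0 0 0 0 0 0 0" --pt "0 0 0 0 0 0 0"

```text
time_s: 13.05
ee_pos: [655.4, -66.9, 87.6]
orientation: [-0.008, 1.0, -0.001, 0.001]
force: [-0.2, -1.3, -0.3]
width: 0.3
```

```bash
cat > look2.py <<'E'
from h import *
import sys
n=sys.argv[1]; x,y,w=map(int,sys.argv[2:5]); al=float(sys.argv[5])
g=cams.grab_frame("wrist"); im=cv2.convertScaleAbs(g["pixels"],alpha=al); a=cv2.resize(im[150:290,170:345],(450,360),interpolation=cv2.INTER_CUBIC)
f=cams.grab_frame("side"); b=cv2.resize(cv2.convertScaleAbs(f["pixels"][y:y+w,x:x+w],alpha=al),(350,350),interpolation=cv2.INTER_CUBIC)
cv2.imwrite(f"pics/{n}.png",np.hstack([a,cv2.copyMakeBorder(b,0,10,0,0,0)]))
s=readout.state(); print(s["ee_pos"],s["force"].round(2),s["time_s"])
E
python3 look2.py r1 270 165 60 1.6
```

```text
[656.12361811 -66.05758087  88.34716191] [-0.48  0.65 -0.34] 13.15
```

View pics/r1.png

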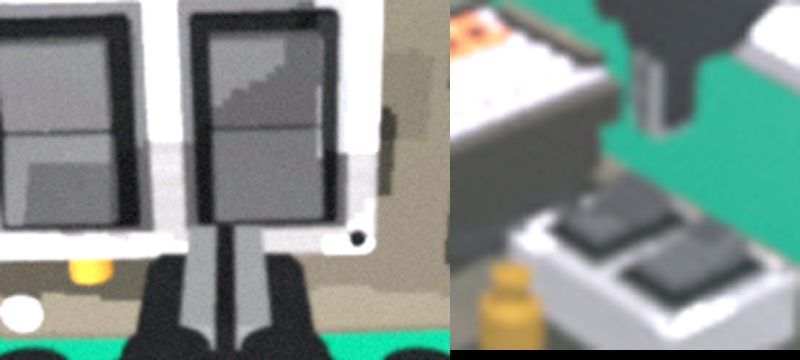

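>>> step_arm --pt "0 0.002 0.009 0 0 0 0" --pt "0 0 0 0.012 0 0 0" --pt "0 0 0 0.008 0 0 0" --pt "0 0 0 0 0 0 0"

```text
time_s: 13.65
ee_pos: [651.8, -56.2, 64.8]
orientation: [-0.009, 1.0, -0.0, -0.001]
force: [0.8, 0.5, -0.4]
width: 0.0
```

```bash
python3 look2.py r2 270 165 60 1.6
```

```text
[652.73197096 -56.3463617   65.93440727] [-0.08  0.47 -0.05] 13.75
```

View pics/r2.png

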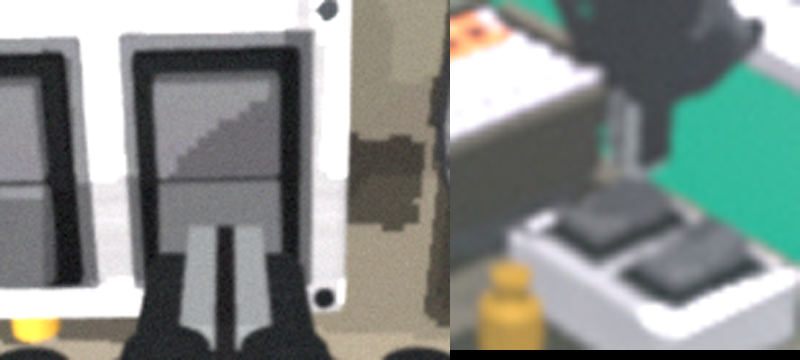

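>>> step_arm --pt "0 -0.003 -0.002 0.002 0 0 0" --pt "0 0 0 0.002 0 0 0" --pt "0 0 0 0.001 0 0 0" --pt "0 0 0 0 0 0 0"

```text
time_s: 14.25
ee_pos: [655.7, -58.0, 61.2]
orientation: [-0.009, 1.0, 0.0, -0.0]
force: [0.3, -0.5, 1.0]
width: 0.2
```

>>> step_arm --pt "0 0 0 0.001 0 0 0" --pt "0 0 0 0.001 0 0 0" --pt "0 0 0 0.001 0 0 0" --pt "0 0 0 0 0 0 0"

```text
time_s: 14.75
ee_pos: [655.9, -58.0, 58.3]
orientation: [-0.009, 1.0, -0.0, 0.0]
force: [0.5, 0.1, 1.0]
width: -0.3
```

```bash
python3 look2.py r3 270 165 60 1.6
```

```text
[655.88428343 -58.0045822   58.33733964] [0.03 0.62 0.44] 14.85
```

View pics/r3.png

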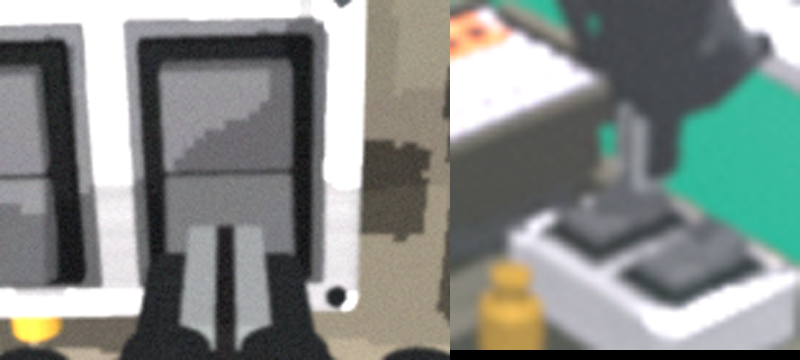

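>>> step_arm --pt "0 0 0 0.001 0 0 0" --pt "0 0 0 0.001 0 0 0" --pt "0 0 0 0.001 0 0 0" --pt "0 0 0 0 0 0 0"

```text
time_s: 15.35
ee_pos: [656.9, -58.0, 55.7]
orientation: [-0.009, 1.0, -0.0, 0.001]
force: [1.9, -0.2, 2.7]
width: 0.3
```

>>> step_arm --pt "0 0 0 0.001 0 0 0" --pt "0 0 0 0.001 0 0 0" --pt "0 0 0 0.001 0 0 0" --pt "0 0 0 0 0 0 0"

```text
time_s: 15.85
ee_pos: [655.4, -58.1, 51.9]
orientation: [-0.009, 1.0, -0.0, -0.001]
force: [0.6, -0.8, 1.5]
width: -0.1
```

```bash
python3 look2.py r4 270 165 60 1.6
```

```text
[655.2756031  -58.06463422  51.88166309] [0.45 0.18 1.37] 15.95
```

View pics/r4.png

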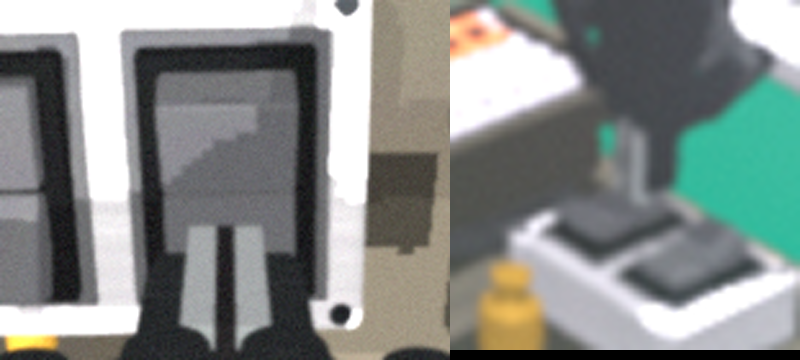

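>>> step_arm --pt "0 0 0 0.001 0 0 0" --pt "0 0 0 0.001 0 0 0" --pt "0 0 0 0 0 0 0"

```text
time_s: 16.32
ee_pos: [655.5, -58.0, 50.5]
orientation: [-0.009, 1.0, -0.0, -0.0]
force: [-1.0, -0.2, 5.1]
width: -0.2
```

>>> step_arm --pt "0 0 0 0.001 0 0 0" --pt "0 0 0 0.001 0 0 0" --pt "0 0 0 0 0 0 0"

```text
time_s: 16.7
ee_pos: [655.5, -58.1, 48.8]
orientation: [-0.009, 1.0, -0.0, -0.0]
force: [-1.4, 0.2, 7.1]
width: -0.1
```

```bash
python3 look2.py r5 270 165 60 1.6
```

```text
[655.51558457 -58.04627246  48.84334284] [-1.39  0.1   6.79] 16.8
```

>>> step_arm --pt "0 0 0 -0.005 0 0 0" --pt "0 0 0 -0.02 0 0 0" --pt "0 0 0 -0.05 0 0 0" --pt "0 0 0 -0.05 0 0 0" --pt "0 0.01 0 0 0 0 0"

```text
time_s: 17.42
ee_pos: [648.5, -58.4, 177.2]
orientation: [-0.009, 1.0, -0.0, 0.004]
force: [1.0, 0.1, -1.1]
width: 0.2
```

```bash
python3 look2.py r6 270 165 60 1.6; python3 - <<'E'
from h import *
a=cv2.imread("pics/r5.png");b=cv2.imread("pics/r6.png")
f=cams.grab_frame("wrist"); cv2.imwrite("pics/w16.png",cv2.convertScaleAbs(f["pixels"],alpha=1.3))
E
```

```text
[643.91651607 -58.27726338 172.62452482] [ 0.45  0.47 -1.28] 17.525
```

View pics/r6.png

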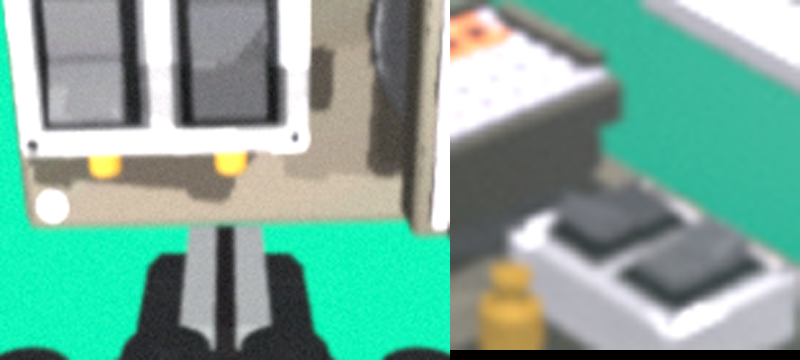

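View pics/w16.png

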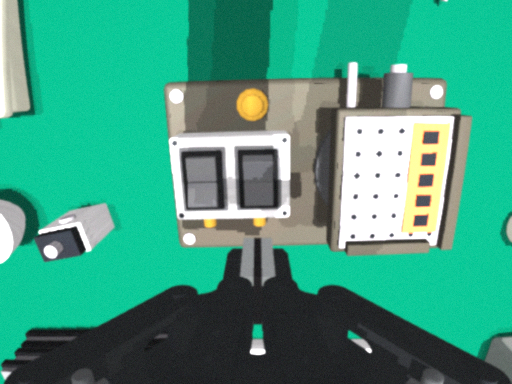

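>>> step_arm --pt "0 0.02 0.05 0 0 0 0" --pt "0 0.026 0.052 0 0 0 0" --pt "0 0.026 0.052 0 0 0 0" --pt "0 0.026 0.052 0 0 0 0" --pt "0 0.026 0.052 0 0 0 0"

```text
time_s: 18.2
ee_pos: [515.2, 198.8, 171.2]
orientation: [-0.009, 1.0, -0.001, -0.002]
force: [1.1, 0.2, -0.2]
width: -0.2
```

>>> step_arm --pt "0 0.026 0.052 0 0 0 0" --pt "0 0.026 0.052 0 0 0 0" --pt "0 0 0 0 0 0 -0.175" --pt "0 0 0 0 0 0 -0.175" --pt "0 0 0 0 0 0 -0.175"

```text
time_s: 18.82
ee_pos: [462.3, 300.3, 171.0]
orientation: [-0.271, 0.963, -0.001, -0.002]
force: [0.6, -0.2, 0.1]
width: -0.3
```

>>> step_arm --pt "0 0 0 0 0 0 -0.175" --pt "0 0 0 0 0 0 -0.175" --pt "0 0 0 0 0 0 -0.175" --pt "0 0 0 0 0 0 -0.175" --pt "0 0 0 0 0 0 -0.175"

```text
time_s: 19.45
ee_pos: [462.5, 299.9, 171.0]
orientation: [-0.653, 0.757, 0.0, -0.002]
force: [-0.1, -0.2, -0.9]
width: 0.3
```

```bash
python3 - <<'E'
from h import *
from scipy.spatial.transform import Rotation as R
s=readout.state(); print(s["ee_pos"],s["orientation"],s["q"],s["time_s"])
M=R.from_quat(s["orientation"]).as_matrix(); print(M.round(3)); print("tool delta",M.T@(np.array([464.2,301.5,0])-s["ee_pos"]*[1,1,0]))
f=cams.grab_frame("wrist"); im=cv2.convertScaleAbs(f["pixels"],alpha=1.3)
for q in proj(f,[(464.2,301.5,57)]): print(q);cv2.drawMarker(im,tuple(int(v) for v in q),(0,0,255),0,10,1)
cv2.imwrite("pics/w17.png",im)
g=cams.grab_frame("side"); crop(g["pixels"],120,80,160,130,4,"s17.png")
E
```

```text
[462.49278913 299.93764109 171.03283409] [-6.53058069e-01  7.57304001e-01  4.78853107e-04 -2.36215288e-03] [-0.38592393  0.53821727 -0.34990634  1.76416727  0.22812792  0.88402389
  2.15746578] 19.45
[[-0.147 -0.989 -0.004]
 [-0.989  0.147 -0.002]
 [ 0.003  0.004 -1.   ]]
tool delta [-1.79636759 -1.45893105 -0.01086283]
[253.99817309 186.44398168]
```

View pics/w17.png

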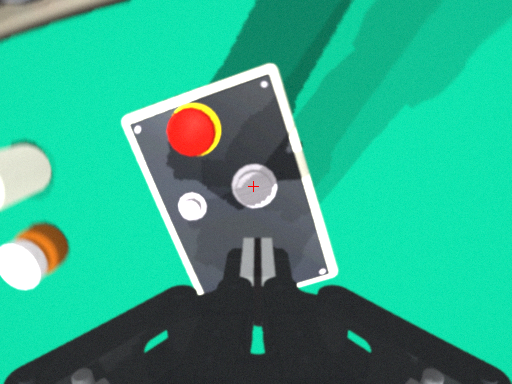

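View pics/s17.png

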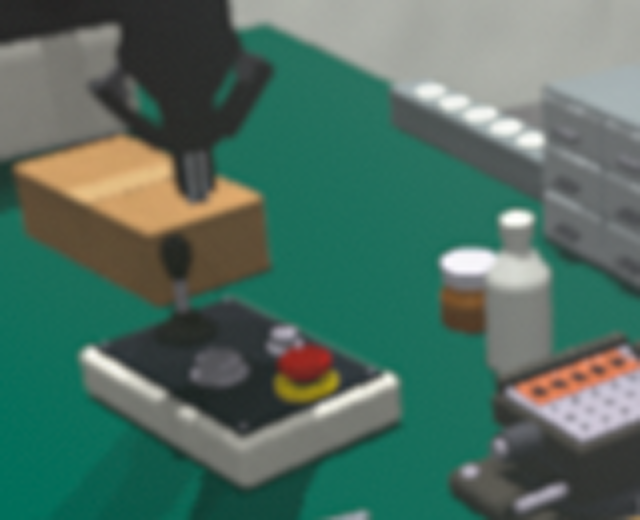

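>>> step_arm --pt "0 -0.002 -0.0015 0.03 0 0 0" --pt "0 0 0 0.04 0 0 0" --pt "0 0 0 0.035 0 0 0" --pt "0 0 0 0 0 0 0" --pt "0 0 0 0 0 0 0"

```text
time_s: 20.18
ee_pos: [465.7, 303.0, 68.8]
orientation: [-0.65, 0.76, 0.0, 0.0]
force: [0.2, 0.3, -0.2]
width: 0.1
```

```bash
python3 look2.py t1 140 120 70 1.6
```

```text
[466.23577174 303.28242583  69.6743416 ] [0.15 0.26 0.44] 20.275
```

View pics/t1.png

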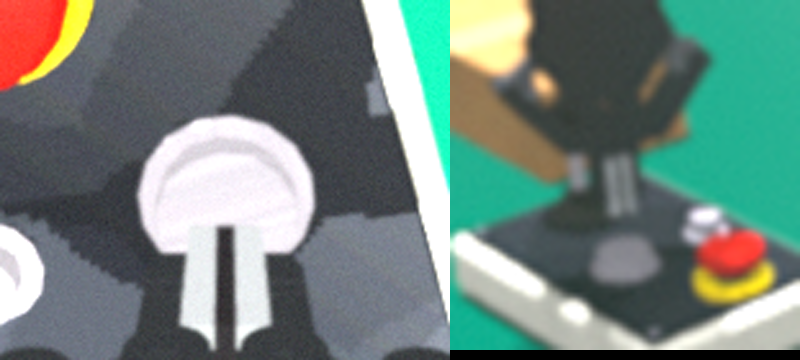

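>>> step_arm --pt "0 0.004 0.001 0.005 0 0 0" --pt "0 0 0 0.006 0 0 0" --pt "0 0 0 0.006 0 0 0" --pt "0 0 0 0 0 0 0"

```text
time_s: 20.78
ee_pos: [463.4, 298.4, 50.6]
orientation: [-0.651, 0.759, 0.0, -0.001]
force: [0.8, -0.3, -0.4]
width: 0.3
```

>>> step_arm --pt "0 0 0 0.001 0 0 0" --pt "0 0 0 0.001 0 0 0" --pt "0 0 0 0.001 0 0 0" --pt "0 0 0 0 0 0 0"

```text
time_s: 21.28
ee_pos: [463.8, 298.6, 48.2]
orientation: [-0.651, 0.759, 0.0, -0.0]
force: [-0.2, 0.3, 0.2]
width: -0.0
```

```bash
python3 look2.py t2 140 120 70 1.6
```

```text
[463.83073689 298.69400931  48.29567186] [-0.33  0.95 -0.13] 21.375
```

View pics/t2.png

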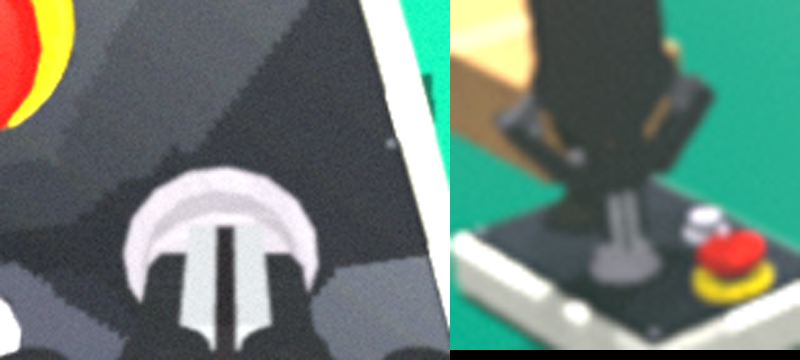

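>>> step_arm --pt "0 0 0 0.001 0 0 0" --pt "0 0 0 0.001 0 0 0" --pt "0 0 0 0.001 0 0 0" --pt "0 0 0 0.001 0 0 0" --pt "0 0 0 0 0 0 0"

```text
time_s: 22.0
ee_pos: [463.8, 298.7, 44.4]
orientation: [-0.651, 0.759, -0.0, -0.0]
force: [-0.4, 0.1, 1.7]
width: -0.1
```

>>> step_arm --pt "0 0 0 0.001 0 0 0" --pt "0 0 0 0.001 0 0 0" --pt "0 0 0 0.001 0 0 0" --pt "0 0 0 0 0 0 0"

```text
time_s: 22.5
ee_pos: [463.8, 298.7, 41.4]
orientation: [-0.651, 0.759, -0.0, -0.0]
force: [-1.0, -1.2, 4.6]
width: -0.0
```

>>> step_arm --pt "0 0 0 0.001 0 0 0" --pt "0 0 0 0.001 0 0 0" --pt "0 0 0 0.001 0 0 0" --pt "0 0 0 0 0 0 0" --pt "0 0 0 0 0 0 0"

```text
time_s: 23.12
ee_pos: [463.8, 298.7, 38.5]
orientation: [-0.651, 0.759, -0.0, -0.0]
force: [-1.4, -1.2, 6.3]
width: 0.1
```

```bash
python3 look2.py t3 140 120 70 1.6
```

```text
[463.85256274 298.66041498  38.56621564] [-0.77 -1.29  6.02] 23.225
```

View pics/t3.png

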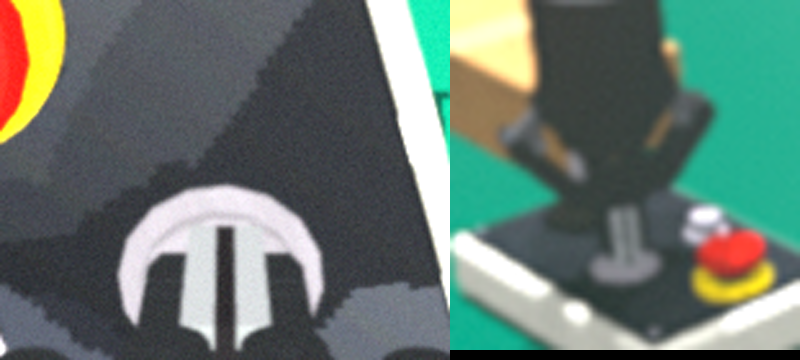

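>>> step_arm --pt "0 0 0 0.001 0 0 0" --pt "0 0 0 0 0 0 0" --pt "0 0 0 -0.008 0 0 0" --pt "0 0 0 -0.03 0 0 0" --pt "0 0 0 -0.05 0 0 0"

```text
time_s: 23.85
ee_pos: [462.8, 297.8, 124.3]
orientation: [-0.651, 0.759, 0.0, -0.002]
force: [0.6, 0.2, 0.2]
width: -0.2
```

>>> step_arm --pt "0 0 0 -0.05 0 0 0" --pt "0 0 0 -0.04 0 0 0" --pt "0 0 0 0 0 0 0" --pt "0 0 0 0 0 0 0"

```text
time_s: 24.35
ee_pos: [463.4, 298.1, 214.2]
orientation: [-0.651, 0.759, -0.0, -0.001]
force: [-0.7, -0.4, 0.2]
width: 0.0
```

```bash
python3 - <<'E'
from h import *
s=readout.state(); print(s["ee_pos"],s["qd"].round(3),s["force"],s["time_s"])
f=cams.grab_frame("wrist"); g=cams.grab_frame("side"); t=cams.grab_frame("top")
cv2.imwrite("pics/s20.png",cv2.convertScaleAbs(g["pixels"],alpha=1.5)); cv2.imwrite("pics/t20.png",t["pixels"])
a=cv2.imread("pics/top0.png"); b=cv2.imread("pics/side0.png")
d=cv2.absdiff(b,g["pixels"]).max(2); cv2.imwrite("pics/d20.png",cv2.convertScaleAbs(d,alpha=3))
crop(g["pixels"],230,150,170,130,4,"s21.png")
cv2.imwrite("pics/w20.png",f["pixels"])
E
```

```text
[463.35008317 298.06085709 214.20030433] [-0.002  0.021  0.004  0.017 -0.002  0.003  0.   ] [-0.74207406 -0.39861947  0.19944773] 24.35
```

View pics/s20.png

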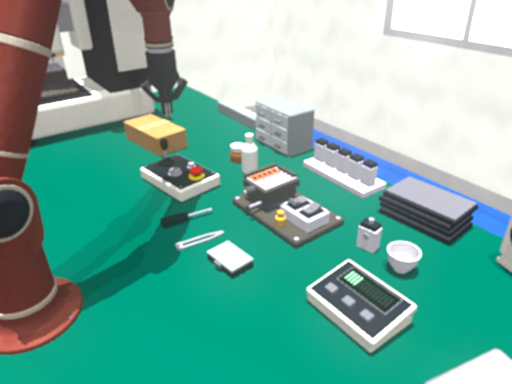

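View pics/t20.png

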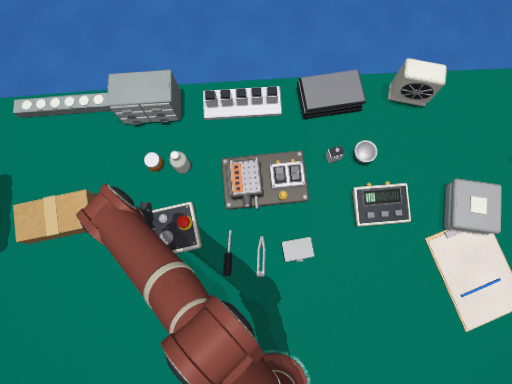

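View pics/d20.png

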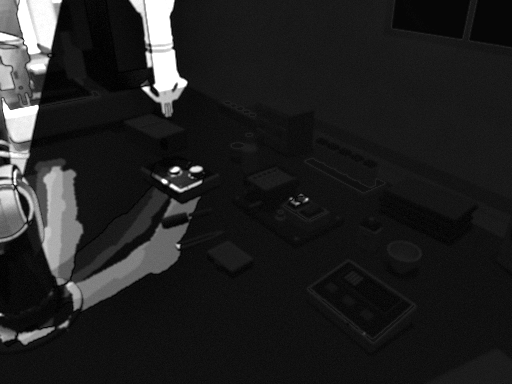

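View pics/s21.png

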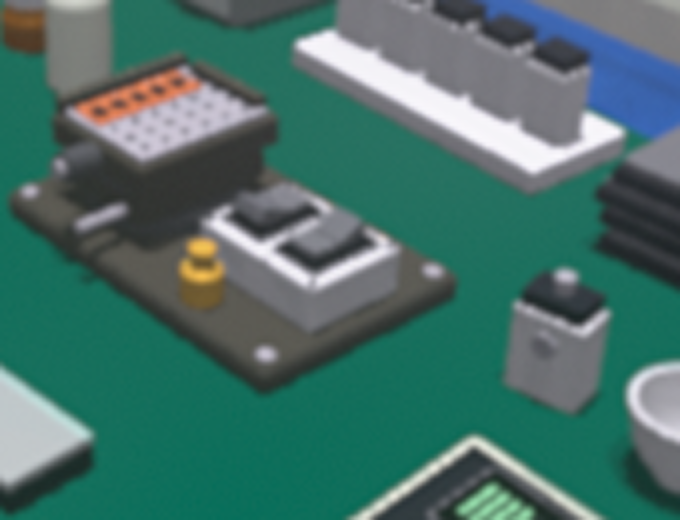

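The difference image shows only the arm, its shadow and the left rocker (298,200) changed. Gauge and loose things are unmoved, and the arm is clear.

```bash
python3 - <<'E'
from workcell import sign_off
print(sign_off())
E
```

```text
the job is handed in; nothing more can be done
None
```

The job is handed in at about 24.5 s of the 58 s allowed. All three presses were done in order; sign-off reports no verdict, so success is judged only from the force readings and pictures.

1. **Zero key:** pressed to about 6.6 N, roughly 7 mm in by its spring rate, with the vacuum off, then released.
2. **Vacuum rocker:** the far half tipped over at about 2.7 N. I followed it to about 7 N, where the whole insert gives, then released it. Pictures taken afterwards show it staying over and the blow-off rocker unchanged.
3. **Start button:** last read at about 6.1 N, roughly 6 mm in, then 1 mm more without reading the force, and released.

**Last checks:** The before-and-after side picture shows changes only at the arm, its shadow and the vacuum rocker. The gauge and loose things look unmoved. The arm stands clear at z = 214 mm, and the force reads about zero. The highest force I read was about 7 N, but it is only reported at the end of each move.

- **Disagreement:** contact came with the TCP about 12 mm lower than the part tops, as if the closed fingertips sat behind the TCP rather than the stated 14 mm ahead. I therefore used force readings and pictures to find each contact.
- **Not measured:** joint travels are not readable. The key and button depths are inferred from the force readings and spring rates, and their return from the pictures. The arm's shadow over the console makes the start button's return the least certain.

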